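Warm a cup: load the warming drawer, shut it, set the heat slider

ROBOT

A 7-joint arm with a two-finger parallel gripper is mounted at the origin on a cart in front of the work surface, level with it; the furniture and walls round the work are solid. World frame = base frame: x ahead of the robot, y to its left, z up, the work surface at z = 0. Lengths are in mm, angles in rad, forces in N, time in s.
With the tool pointing down it reaches from about 400 to 875 mm from the base axis. Payload 6.5 kg.
Tool frame: the origin (TCP) lies midway between the tips of the shut fingers; the grasp point (between the pads) lies 19 mm behind it; z points along the fingers, y is the direction in which the jaws open and shut (so a half turn about z gives the same grasp; the last joint's range is limited). The gripper opens to 88 mm and grips with 3 to 60 N. Pads are 18 mm wide; open, the fingers measure 123 mm over their backs; the gripper's body (75 mm by 187 mm) begins 45 mm behind the grasp point.
Start: joints at [-1.382, 0.536, -0.004, 1.538, 0.003, 1.067, -0.071], TCP at [163.829, 629.007, 238.716] pointing down, gripper open.
Joint ranges: [-2.7, 2.7], [-0.37, 2.16], [-1.27, 1.26], [0.24, 2.4], [-1.31, 4.45], [0.19, 1.91], [-2.76, 2.76]. Speed limits (rad/s): [2.39, 2.39, 3.14, 3.14, 3.14, 3.14, 3.14].

INTERFACE

Orientations are given as a unit quaternion [w, x, y, z].
In Python, from station import ctrl, claw, vision gives the robot as it stands. Calls block until the motion is done:
- ctrl.move_pose(position, orientation): joint-space move of the TCP to a pose.
- ctrl.line_to(position, frame=None, feed=150): straight line of the TCP; frame=None keeps the orientation; feed is the mean speed in mm/s.
- ctrl.set_joints(angles): joint-space move.
- claw.command_gripper(opening, f_grip=None): finger opening in mm; f_grip is the grip in N (None keeps the last); returns when the fingers have stopped.
- ctrl.hold(seconds).
- ctrl.ik(position, orientation): joint angles nearest the present ones, or None.
- ctrl.get_obs(): the state.
- vision.get_image(name): name is "side" or "top"; returns a dict with "pixels" (420x560x3 uint8, red, green, blue), "mtx" (3x3 intrinsics, pixels), "k1" (the pictures are not rectified: a ray, as slopes to the right and down, at radius r is drawn at 1 + k1 r^2 times it, then the intrinsics apply), "pose" (4x4, takes a point from camera to world coordinates). Camera axes: x right, y down, z forward; pixel columns grow to the right and rows downward; lengths in mm; the calibration is good to about 2 mm. A picture is of the moment at which its call begins. There is no depth.
A pose or a line that the arm cannot do raises ctrl.PlanningError and nothing moves.
- ctrl.hand_in(): hands the job in, once; it reports no verdict.
The state is a dict: "clock": time; "qpos": joint angles; "joint_vel": joint speeds; "joint_torque": joint torques, N m; "eef_pos": TCP position; "tcp_rot": TCP orientation; "wrist_force": force on the tool from outside, world axes, zero at the start; "ft_torque": the same for the moment, N m; "opening": finger opening in mm.
Only numpy, scipy, OpenCV 4.12 (cv2) and the standard library are available. Lean on these libraries where they do the work, as an engineer would, in place of code of your own. Each camera call takes 0.05 s, during which the arm holds its last target.

TASK

Warm the white cup that stands mouth-down on the worktop: set it down gently, still mouth-down, inside the open drawer of the cup warmer, push the drawer fully shut, and only then slide the heat slider along the sloped panel until the white line on its grip is in line with the green pointer. Let go of everything and leave the tea box, mug and milk jug where they are.

Things in the scene. Friction and masses are not known exactly. Their poses are not given: they have to be found in the camera images.
- warmer: Cup warmer, a fixed grey and steel appliance, 220 wide (y) x 150 deep (x) x 253 high. Origin on the worktop under the middle of its front face; x into the appliance (away from the robot at yaw 0), y along its front to the left, z up. Place and yaw vary. Drawer below (opening up to z 89), a sloped dark panel with the heat slider above it, a steel shelf over the panel.
- panel (a point): Middle of the sloped panel's face, at x 42, y 0, z 130 of the warmer. The panel is 110 long and 220 wide, rises away from the robot at 40 degrees, from x 0, z 95 to x 84, z 165. Site axes: z = outward normal, (-0.643, 0, 0.766) of the warmer, y along the front, x up the slope. Fingers that point straight into the panel lean 40 degrees from vertical.
- shelf_edge (a point): Middle of the lower front edge of the fixed steel shelf over the panel, at x 30, z 245 of the warmer; the shelf is 220 wide and carries a rail (to z 265) and a stack of saucers. It covers the slider from above, so the gripper must come to the slider from the front, leaning 30 to 45 degrees. Axes as the warmer's.
- drawer (a joint): How far the drawer is open, in m: 0 fully shut, 0.12 fully open; it slides out along the warmer's -x. It starts nearly fully open and stays where it is left (about 1.5 N to move).
- drawer_floor (a point): Point on the drawer's inner floor, mid-width, 55 behind the inner face of the front panel, 14 above the worktop; moves with the drawer; axes as the warmer's. Inner space: x -55 to +69, y -90 to +90 of it, side walls 34 high; only the part before the warmer's front is open above. White front panel 12 thick, 212 wide, top 88 above the worktop: load here with the fingers closing along y.
- drawer_pull (a point): Middle of the outer edge of the drawer's pull, a dark bar 140 long (y), 14 high, 22 deep along the front panel; the point lies on its outer face, 33 before the warmer's front face when shut, 75 above the worktop. Moves with the drawer.
- cup: White porcelain cup standing mouth-down, 61 high, round body 58 across at the worktop and 44 at the top, with a handle. Origin at its underside, z up. The round body's axis lies 9 to +y of the origin; the handle points to -y and ends 38 from the origin. Grasp it from above round the body, fingers closing along its x. 0.19 kg. Starts on the worktop left or right of the warmer.
- slider (a joint): Position of the heat slider on its track in m: 0 at the right end, 0.15 at the left end; grows along the warmer's +y. At value v the grip stands at y = v - 0.075 of the warmer. About 2 N to move, stays where it is left.
- slider_grip (a point): Point to grip on the heat slider: inside the black grip, on its middle, 24 above the panel's face. The grip is a block 22 wide (y, the way it slides), 60 long along the slope, its top 34 above the panel, with a white line along its middle. Site axes: z = the panel's outward normal, y = sliding direction, x up the slope. Squeeze it along y.
- pointer: Green pointer fixed on the lower border of the panel, 10 wide (y), 20 long, 5 high. Origin at its middle on the panel's face; axes as the warmer's. It marks the heat to be set; its place along the panel's y varies.
- tea_box: Red card tea box, open top, 60 x 58 x 122 high, standing on the worktop left or right of the warmer; to be left alone. Origin under its middle, z up.
- mug: Wide white mug, 94 x 119 x 58 high, back right; to be left alone. Origin at its underside.
- jug: Small steel milk jug, 58 x 85 x 68 high, at the left; to be left alone. Origin at its underside.
There are look-alikes about, which are no part of the job. Leave any brown or purple look-alike of the cup alone.

How it is judged (in metres and radians):
On the way, in this order (a step that is already met when the one before it is completed fails the run):
1. the cup stands mouth-down in the open drawer, let go (x of cup in the frame of drawer_floor between -0.055 and 0.07 m and y of cup in the frame of drawer_floor between -0.09 and 0.09 m and z of cup in the frame of drawer_floor between -0.008 and 0.008 m and angle between cup's own z axis and vertical below 0.1 rad and value of joint drawer above 0.07 m and contact force between the fingers and cup below 0.3 N), for 0.2 s.
2. the drawer is fully shut with the cup in it (x of cup in the frame of drawer_floor between -0.055 and 0.07 m and y of cup in the frame of drawer_floor between -0.09 and 0.09 m and z of cup in the frame of drawer_floor between -0.008 and 0.008 m and angle between cup's own z axis and vertical below 0.1 rad and value of joint drawer below 0.005 m), for 0.2 s.
3. the heat slider's white line is in line with the green pointer (y of slider_grip in the frame of pointer between -0.006 and 0.006 m), for 0.2 s.
At the end, for the whole second after the job is handed in: The cup stands mouth-down on the drawer's floor (within 8 mm of height, tilted less than 0.1 rad), at rest; the drawer is shut to within 5 mm; the slider's middle line is within 6 mm of the green pointer along the track, at rest (all of step 2 and all of step 3 and velocity of joint slider between -0.005 and 0.005 m/s and linear speed of cup below 0.02 m/s); the robot touches nothing.
It fails at once if the cup is let fall (faster than 0.6 m/s while the fingers do not hold it: a drop of about 2 cm) (linear speed of cup above 0.6 m/s and contact force between the fingers and cup below 0.3 N).
It fails at once if the red card tea box is moved more than 30 mm (distance of tea_box from where it was at the start of the episode above 0.03 m).
It fails at once if the wide white mug is moved more than 30 mm (distance of mug from where it was at the start of the episode above 0.03 m).
It fails at once if the steel milk jug is moved more than 30 mm (distance of jug from where it was at the start of the episode above 0.03 m).
It also fails if it takes over 72 s, if anything falls off the work surface, if the arm or the gripper's body presses on something with over 40 N, if the wrist force passes 120 N, or if a joint passes its speed limit or range.

## Working session

There is one attempt and no reset: what is moved stays moved. The work goes in short steps, each a Python script; the robot and the scene stay as the last script left them, time stands still between calls to the robot, and variables do not carry over. Pictures are saved under pics/ and viewed, and the job is handed in when it is done.

```bash
ls; mkdir -p pics
cat > h.py <<'E'
import numpy as np, cv2
from station import ctrl, claw, vision
from scipy.spatial.transform import Rotation as R
def save(im,n): cv2.imwrite('pics/'+n+'.png',cv2.cvtColor(im,cv2.COLOR_RGB2BGR))
def ray(c,u,v):
    p=cv2.undistortPoints(np.array([[[u,v]]],float),c['mtx'],np.array([c['k1'],0,0,0.]))[0,0]
    T=np.array(c['pose']); d=T[:3,:3]@np.array([p[0],p[1],1]); return T[:3,3],d/np.linalg.norm(d)
def onz(c,u,v,z):
    o,d=ray(c,u,v); return o+d*(z-o[2])/d[2]
def proj(c,P):
    T=np.array(c['pose']); q=T[:3,:3].T@(np.asarray(P,float)-T[:3,3]); s=q[:2]/q[2]
    s=s*(1+c['k1']*(s@s)); K=np.array(c['mtx']); return np.array([K[0,0]*s[0]+K[0,2],K[1,1]*s[1]+K[1,2]])
def tri(c1,p1,c2,p2):
    o1,d1=ray(c1,*p1);o2,d2=ray(c2,*p2)
    A=np.stack([d1,-d2],1);t=np.linalg.lstsq(A,o2-o1,rcond=None)[0]
    a=o1+d1*t[0];b=o2+d2*t[1];return (a+b)/2,np.linalg.norm(a-b)
def quat(Rm):
    q=R.from_matrix(Rm).as_quat(); return [q[3],q[0],q[1],q[2]]
E
python3 - <<'E'
from h import *
for n in ['side','top']:
    c=vision.get_image(n); np.save('pics/'+n+'0.npy',c,allow_pickle=True)
    save(c['pixels'],n+'0'); print(n,c['mtx'],c['k1'],np.round(c['pose'],3))
o=ctrl.get_obs();print(o)
E
```

```text
pics
side [[533.74012342   0.         272.69126654]
 [  0.         533.74012342 200.21535129]
 [  0.           0.           1.        ]] -0.02743641086696466 [[-9.750000e-01 -1.560000e-01  1.610000e-01  2.890170e+02]
 [-2.240000e-01  6.800000e-01 -6.980000e-01  1.115616e+03]
 [-1.000000e-03 -7.170000e-01 -6.970000e-01  1.248323e+03]
 [ 0.000000e+00  0.000000e+00  0.000000e+00  1.000000e+00]]
top [[382.22547065   0.         274.44091961]
 [  0.         382.22547065 206.9568587 ]
 [  0.           0.           1.        ]] -0.07706724645440256 [[-2.000000e-03 -9.920000e-01  1.230000e-01  3.885290e+02]
 [-1.000000e+00  0.000000e+00 -1.200000e-02  8.902000e+00]
 [ 1.200000e-02 -1.230000e-01 -9.920000e-01  1.333507e+03]
 [ 0.000000e+00  0.000000e+00  0.000000e+00  1.000000e+00]]
{'clock': 0.1, 'qpos': array([-1.38221268,  0.53709555, -0.00436868,  1.53878035,  0.00259768,
        1.06730975, -0.07118768]), 'joint_vel': array([ 0.00255827,  0.00061844, -0.00021697, -0.00173408, -0.00041204,
       -0.00028117, -0.00025929]), 'joint_torque': array([ 1.80973846e-03, -5.72081387e+01,  9.93332639e-01, -2.52233630e+01,
       -5.62326901e-02,  1.34171796e-02,  3.00605825e-05]), 'eef_pos': array([163.73555691, 628.45671797, 237.92167662]), 'tcp_rot': array([-2.55409390e-05,  1.27036182e-01,  9.91897766e-01, -7.93524017e-04]), 'wrist_force': array([-0.07813776, -0.04903431,  0.10053772]), 'ft_torque': array([-0.02467421, -0.04417331, -0.02061807]), 'opening': 88.27765512979188}
```

View pics/side0.png

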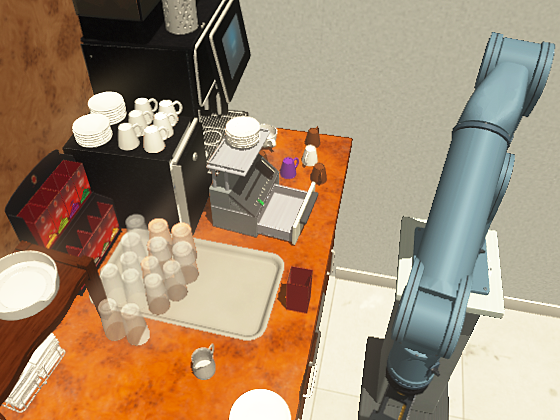

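View pics/top0.png

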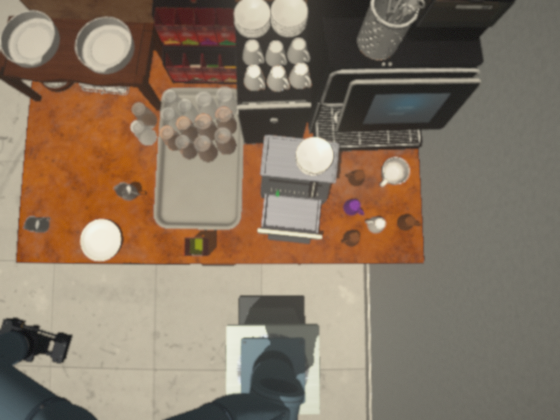

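Run:
```python
from h import *
for n,(x0,y0,x1,y1),s in [('side',(200,105,360,255),5),('top',(245,125,435,255),4)]:
    im=np.load('pics/'+n+'0.npy',allow_pickle=True).item()['pixels'][y0:y1,x0:x1]
    save(cv2.resize(im,None,fx=s,fy=s,interpolation=cv2.INTER_CUBIC)[:600,:800],n+'c')
```

```text
(no output)
```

View pics/sidec.png

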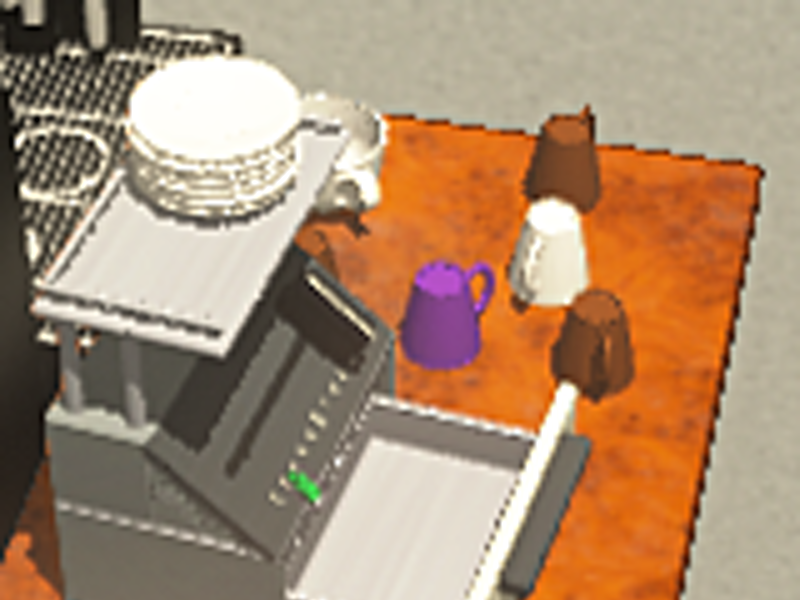

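View pics/topc.png

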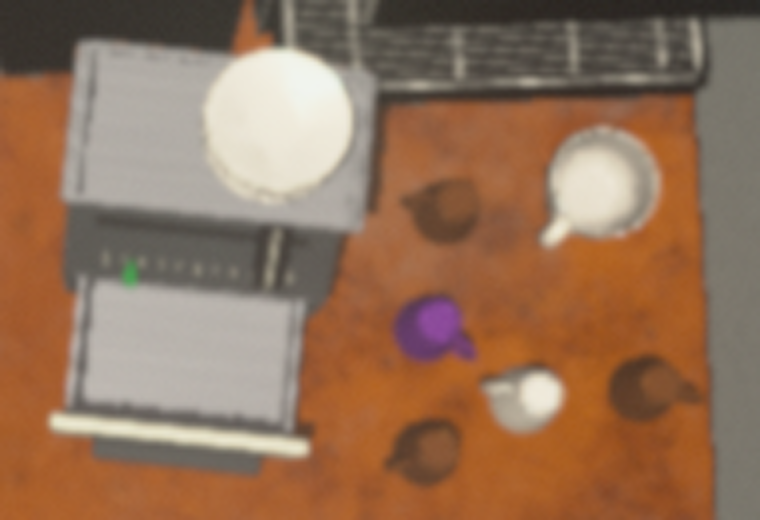

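Run:
```python
from h import *
t=np.load('pics/top0.npy',allow_pickle=True).item(); s=np.load('pics/side0.npy',allow_pickle=True).item()
C=lambda u,v:((u+.5)/4+245-.5,(v+.5)/4+125-.5)
D=lambda u,v:((u+.5)/5+200-.5,(v+.5)/5+105-.5)
def P(n,a,z): print(n,np.round(onz(t,*C(*a),z),1))
P('panel L',(52,421),88);P('panel R',(309,449),88)
P('shelf fL',(64,200),253);P('shelf fR',(360,230),253)
P('shelf bL',(80,42),253)
P('front L',(68,288),95);P('front R',(322,310),95)
# green
for c,n in((t,'top'),(s,'side')):
    h=cv2.cvtColor(c['pixels'],cv2.COLOR_RGB2HSV)
    m=cv2.inRange(h,(50,120,60),(75,255,255)); 
    nn,l,st,ce=cv2.connectedComponentsWithStats(m); print(n,[(st[i][4],ce[i].round(1)) for i in range(1,nn)])
h=cv2.cvtColor(t['pixels'],cv2.COLOR_RGB2HSV);
# white cup mask
for c,n,b in((t,'top',(362,212,392,236)),(s,'side',(298,140,324,170))):
    x0,y0,x1,y1=b; h=cv2.cvtColor(c['pixels'],cv2.COLOR_RGB2HSV)[y0:y1,x0:x1]
    m=cv2.inRange(h,(0,0,90),(180,110,255)); nn,l,st,ce=cv2.connectedComponentsWithStats(m)
    print(n,[(st[i],ce[i].round(1)+[x0,y0]) for i in range(1,nn)]);
    ims=c['pixels'][y0:y1,x0:x1]; save(np.hstack([cv2.resize(ims,None,fx=12,fy=12,interpolation=0),cv2.resize(cv2.merge([m]*3),None,fx=12,fy=12,interpolation=0)]),'cup'+n)
```

```text
panel L [468.3  48.8  88. ]
panel R [ 445.1 -160.7   88. ]
shelf fL [616.8  35.5 253. ]
shelf fR [ 595.1 -177.9  253. ]
shelf bL [734.7  24.2 253. ]
front L [576.8  35.9  95. ]
front R [ 558.6 -172.4   95. ]
top [(np.int32(2), array([277. , 193.5]))]
side [(np.int32(53), array([ 84.4, 194.4])), (np.int32(14), array([260.5, 201.7])), (np.int32(2), array([104. , 244.5]))]
top [(array([0, 1, 2, 2, 4], dtype=int32), array([362.5, 213.5])), (array([  3,   5,  21,  16, 249], dtype=int32), array([375.7, 224.1]))]
side [(array([  4,   4,  16,  22, 263], dtype=int32), array([309.5, 155.6]))]
```

```bash
python3 -c "
import cv2,numpy as np
a=cv2.imread('pics/cuptop.png');b=cv2.imread('pics/cupside.png');w=max(a.shape[1],b.shape[1])
f=lambda i:cv2.copyMakeBorder(i,0,0,0,w-i.shape[1],0);o=np.vstack([f(a),f(b)]);print(o.shape);cv2.imwrite('pics/cups.png',cv2.resize(o,None,fx=.85,fy=.85))"
```

```text
(648, 720, 3)
```

View pics/cups.png

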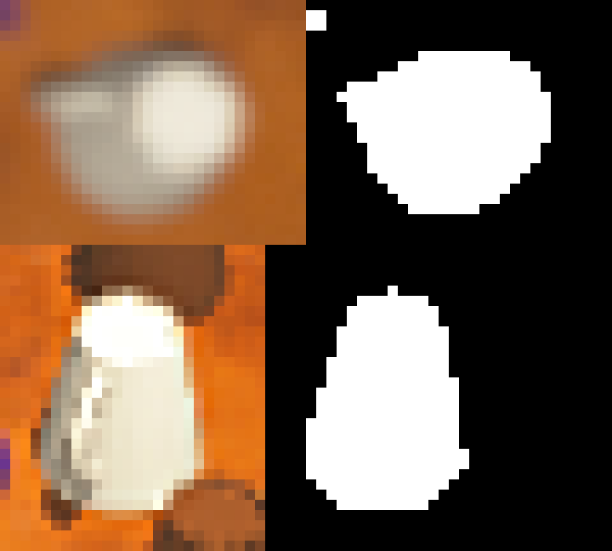

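Run:
```python
from h import *
t=np.load('pics/top0.npy',allow_pickle=True).item(); s=np.load('pics/side0.npy',allow_pickle=True).item()
a=onz(t,379.9,223,61);b=onz(s,310,147.3,61);print('cup top',a,b,tri(t,(379.9,223),s,(310,147.3)))
# base outline check: top view lower-left outline at z=0
for c in (a,b,(a+b)/2):
    for nm,cc in(('t',t),('s',s)):
        for r,z in((29,0),(22,61)):
            q=np.array([proj(cc,[c[0]+r*np.cos(k),c[1]+r*np.sin(k),z]) for k in np.linspace(0,6.28,60)])
            print(nm,z,q.min(0).round(1),q.max(0).round(1),end=' | ')
    print()
for z in (20,30,45): print('handle tip',onz(t,364.9,221.3,z)-a)
g=tri(t,(277,193.5),s,(260.5,201.7));print('pointer',g)
```

```text
cup top [ 492.32508187 -361.72014796   61.        ] [ 494.55764029 -365.74980121   61.        ] (array([ 492.88936755, -360.38968864,   65.31717183]), np.float64(1.8358249228142054))
t 0 [366.9 216.2] [383.1 232.6] | t 61 [373.5 216.5] [386.3 229.5] | s 0 [301.6 156.2] [317.6 166.5] | s 61 [304.2 144.2] [316.6 152. ] | 
t 0 [368.  215.6] [384.2 232. ] | t 61 [374.6 215.8] [387.5 228.8] | s 0 [301.2 155.4] [317.2 165.7] | s 61 [303.8 143.5] [316.2 151.2] | 
t 0 [367.4 215.9] [383.6 232.3] | t 61 [374.  216.2] [386.9 229.2] | s 0 [301.4 155.8] [317.4 166.1] | s 61 [304.  143.8] [316.4 151.6] | 
handle tip [  9.39252993  40.69879667 -41.        ]
handle tip [  8.53080086  43.2105701  -31.        ]
handle tip [  7.23820726  46.97823023 -16.        ]
pointer (array([586.73826611, -14.2260254 , 105.34066191]), np.float64(2.500829596237562))
```

Run:
```python
from h import *
im=np.load('pics/side0.npy',allow_pickle=True).item()['pixels'][150:250,200:330]
save(cv2.resize(im,None,fx=6,fy=6,interpolation=cv2.INTER_CUBIC),'sd')
im=np.load('pics/top0.npy',allow_pickle=True).item()['pixels'][130:250,250:350]
save(cv2.resize(im,None,fx=5,fy=5,interpolation=cv2.INTER_CUBIC),'td')
```

```text
(no output)
```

View pics/sd.png

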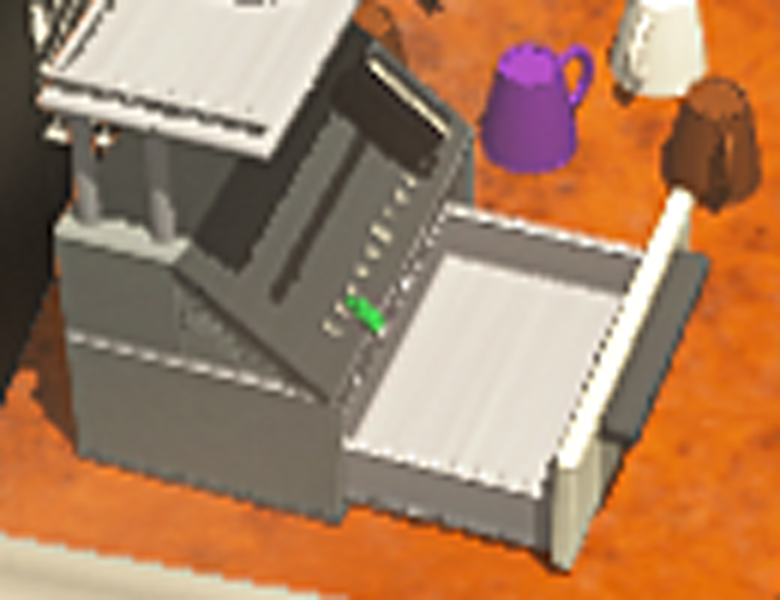

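View pics/td.png

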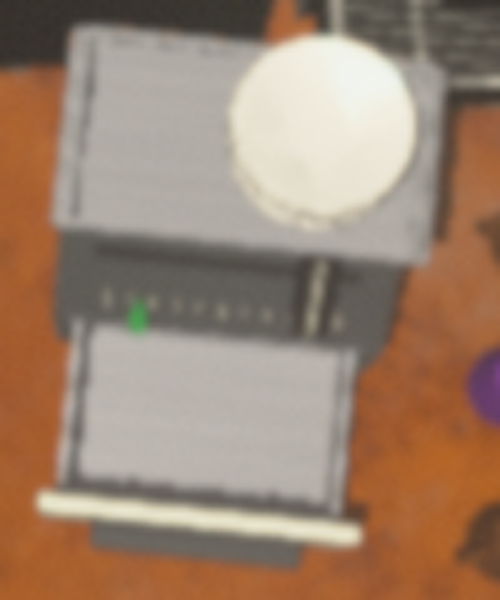

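```bash
cat > fit.py <<'E'
from h import *
from scipy.optimize import least_squares
t=np.load('pics/top0.npy',allow_pickle=True).item(); s=np.load('pics/side0.npy',allow_pickle=True).item()
S=lambda u,v:((u+.5)/6+200-.5,(v+.5)/6+150-.5)
T=lambda u,v:((u+.5)/5+250-.5,(v+.5)/5+130-.5)
# (cam, px, local, movesWithDrawer)
obs=[(s,S(340,522),(0,110,0),0),(s,S(78,452),(150,110,0),0),(s,S(334,402),(0,110,95),0),
(s,S(187,265),(84,110,165),0),(s,S(475,130),(0,-110,95),0),
(t,T(58,330),(0,110,95),0),(t,T(378,358),(0,-110,95),0),
(t,T(38,505),(-5,106,88),1),(t,T(362,534),(-5,-106,88),1),(s,S(568,463),(-5,106,88),1),(s,S(684,192),(-5,-106,88),1),
(t,T(92,546),(-33,70,82),1),(t,T(299,565),(-33,-70,82),1),(s,S(705,260),(-33,-70,82),1),(s,S(630,442),(-33,70,82),1)]
def w2(p,l,m):
    c,sn=np.cos(p[2]),np.sin(p[2]); x=l[0]-(p[3] if m else 0)
    return np.array([p[0]+c*x-sn*l[1],p[1]+sn*x+c*l[1],l[2]])
f=lambda p:np.concatenate([proj(c,w2(p,l,m))-px for c,px,l,m in obs])
r=least_squares(f,[575,-68,-.1,110],loss='soft_l1',x_scale=[1,1,.01,1])
if __name__=='__main__':
    print(r.x); print(f(r.x).reshape(-1,2).round(1))
    for a in obs: pass
    # slider white line & pointer on planes
    c,sn=np.cos(r.x[2]),np.sin(r.x[2]); Rw=np.array([[c,-sn,0],[sn,c,0],[0,0,1]]); o=np.array([r.x[0],r.x[1],0])
    n=Rw@[-.6428,0,.766]; p0=o+Rw@[42,0,130]
    def onp(cc,px,h):
        a,d=ray(cc,*px); P=a+d*((p0+h*n-a)@n)/(d@n); return (Rw.T@(P-o)).round(1)
    print('line side',onp(s,S(370,58),34),onp(s,S(442,130),34),'top',onp(t,T(322,262),34),onp(t,T(312,335),34))
    print('pointer',onp(s,(260.5,201.7),5),onp(t,(277,193.5),5), onp(t,T(138,320),5))
    print('groove',onp(s,S(275,300),0),onp(s,S(365,145),0))
E
python3 fit.py
```

```text
[ 5.75876937e+02 -6.83051999e+01 -1.13047902e-01  1.11847207e+02]
[[ 0.5  1.2]
 [ 0.2  1.2]
 [ 0.8  0.1]
 [-1.9 -0.4]
 [ 1.  -0. ]
 [-1.1 -2.4]
 [ 1.5 -0.5]
 [-0.  -1.8]
 [-0.2 -0.4]
 [-0.8  0.1]
 [-0.1 -0.1]
 [-0.8 -0.1]
 [ 0.4  0.8]
 [ 1.6 -0.9]
 [ 1.3 -1.1]]
line side [ 43.7 -56.7 175.8] [  2.5 -52.7 141.2] top [ 41.1 -54.9 173.7] [  0.6 -56.5 139.6]
pointer [  5.7  55.7 106.1] [  3.6  54.7 104.3] [  3.4  54.  104.1]
groove [ 42.6  85.5 130.5] [ 41.3 -40.6 129.4]
```

```bash
cat >> h.py <<'E'
WO=np.array([575.9,-68.3,0]); WY=-0.110
c_,s_=np.cos(WY),np.sin(WY); RW=np.array([[c_,-s_,0],[s_,c_,0],[0,0,1]])
W=lambda *p: WO+RW@np.array(p,float)
def down(jaw):
    y=np.array([np.cos(jaw),np.sin(jaw),0]); z=np.array([0,0,-1.]); return quat(np.stack([np.cross(y,z),y,z],1))
E
python3 - <<'E'
from h import *
cup=np.array([493,-362.5])
hd=np.arctan2(.98,.195); jaw0=hd-np.pi/2
for k in (0,np.pi):
    q=ctrl.ik([*cup,150],down(jaw0+k)); print('grasp',k,None if q is None else np.round(q,2))
    for dz in (hd-WY, hd-WY-np.pi):
        j=jaw0+k-dz
        for z in (150,40):
            q=ctrl.ik(list(W(-68,0,z)),down(j)); print('  place',np.degrees(-dz).round(),z,None if q is None else np.round(q,2))
for p in ([380,260,330],[380,-280,330]): print(ctrl.ik(p,down(jaw0)))
print(ctrl.ik([164,500,330],down(1.82)))
E
```

```text
grasp 0 [-0.17  0.96  1.2   1.76 -0.98  1.16  1.15]
  place -85.0 150 [-0.77  0.74  1.14  2.02 -0.84  0.96 -0.87]
  place -85.0 40 [-0.3   0.67  0.42  2.03 -0.51  0.54 -1.19]
  place 95.0 150 [-0.33  0.46  0.46  1.99 -0.29  0.75  1.76]
  place 95.0 40 [-0.13  0.63  0.2   2.02 -0.24  0.51  1.71]
grasp 3.141592653589793 [-0.13  0.87  1.09  1.75 -0.87  1.08 -2.07]
  place -85.0 150 [-0.33  0.46  0.46  1.99 -0.29  0.75  1.76]
  place -85.0 40 [-0.13  0.63  0.2   2.02 -0.24  0.51  1.71]
  place 95.0 150 [-0.77  0.74  1.14  2.02 -0.84  0.96 -0.87]
  place 95.0 40 [-0.3   0.67  0.42  2.03 -0.51  0.54 -1.19]
[-1.10081812  0.10331161  0.43964645  1.92522511 -0.04870699  1.12328356
 -0.83855114]
[-0.40950408  0.20426128  1.10614666  1.92115197 -0.20132379  1.13572967
  0.57756602]
[-1.24171919  0.23802641 -0.1168977   1.74999314  0.03006188  1.15530442
  0.45251307]
```

Run:
```python
from h import *
q=ctrl.ik([164,400,350],down(1.82)); print(q)
ctrl.set_joints([-1.38,.05,0,1.9,0,1.19,-.07]); o=ctrl.get_obs(); print(o['eef_pos'],o['tcp_rot'],o['clock'])
ctrl.set_joints([.55,.05,0,1.9,0,1.19,-.07]); o=ctrl.get_obs(); print(o['eef_pos'],o['tcp_rot'],o['clock'])
cup=np.array([493,-362.5])
hd=np.arctan2(.98,.195); jaw0=hd-np.pi/2
for k in (0,np.pi):
    q=ctrl.ik([*cup,150],down(jaw0+k)); print('grasp',k,None if q is None else np.round(q,2))
    for dz in (hd-WY, hd-WY-np.pi):
        j=jaw0+k-dz
        for z in (150,40):
            q=ctrl.ik(list(W(-68,0,z)),down(j)); print('  place',np.degrees(-dz).round(),z,None if q is None else np.round(q,2))
for n in ('top','side'):
    c=vision.get_image(n); np.save('pics/'+n+'1.npy',c,allow_pickle=True); save(c['pixels'],n+'1')
```

```text
[-1.19501054  0.04282349 -0.09376183  1.92957035  0.00435422  1.16939009
  0.52961182]
[127.61084812 424.35859795 358.79166134] [5.29035038e-05 1.29893096e-01 9.91527621e-01 8.70161548e-04] 1.05
[ 352.27361422 -267.64375799  359.03271528] [5.94361894e-04 8.88682772e-01 4.58521904e-01 4.90479747e-04] 3.625
grasp 0 [ 0.55  0.58  0.01  1.71 -0.01  0.85  0.37]
  place -85.0 150 [ 0.14  0.43 -0.14  1.97  0.08  0.75 -1.73]
  place -85.0 40 [ 0.09  0.62 -0.08  2.01  0.09  0.51 -1.73]
  place 95.0 150 [ 0.28  0.45 -0.31  1.96  0.2   0.76  1.32]
  place 95.0 40 [ 0.23  0.64 -0.25  2.    0.3   0.54  1.23]
grasp 3.141592653589793 [ 0.33  0.59  0.32  1.73 -0.23  0.86 -2.58]
  place -85.0 150 [ 0.28  0.45 -0.31  1.96  0.2   0.76  1.32]
  place -85.0 40 [ 0.23  0.64 -0.25  2.    0.3   0.54  1.23]
  place 95.0 150 [ 0.14  0.43 -0.14  1.97  0.08  0.75 -1.73]
  place 95.0 40 [ 0.09  0.62 -0.08  2.01  0.09  0.51 -1.73]
```

View pics/top1.png

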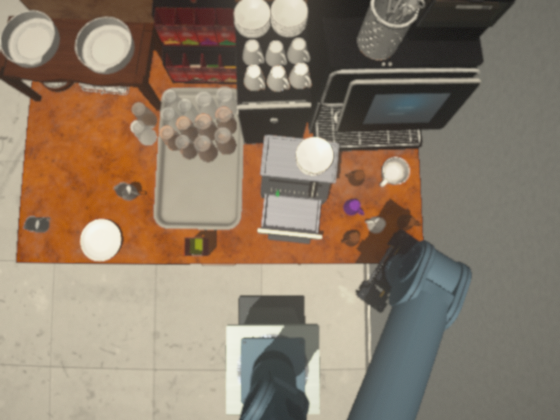

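Candidates: white cup, side (309,155) / top (376,224). Look-alikes: the purple cup, top (354,207); three brown cups, top (356,177), (351,238) and (406,222); and the wide mug, top (395,171). The close crop shows the white one tapering upward (mouth-down), with its handle towards +y, so I take that one.

Run:
```python
from h import *
cup=[493,-362.5]; hd=np.arctan2(.98,.195); jaw0=hd-np.pi/2
claw.command_gripper(88,20)
ctrl.move_pose([*cup,150],down(jaw0))
ctrl.line_to([*cup,85],feed=120); o=ctrl.get_obs(); print(o['eef_pos'],o['clock'])
for n in ('top','side'):
    c=vision.get_image(n); save(cv2.resize(c['pixels'][130:270,260:440],None,fx=4,fy=4,interpolation=2) if n=='top' else cv2.resize(c['pixels'][80:230,220:400],None,fx=4,fy=4,interpolation=2),n+'2')
```

```text
[ 493.4483871  -362.83612542   85.79773453] 5.6833
```

View pics/side2.png

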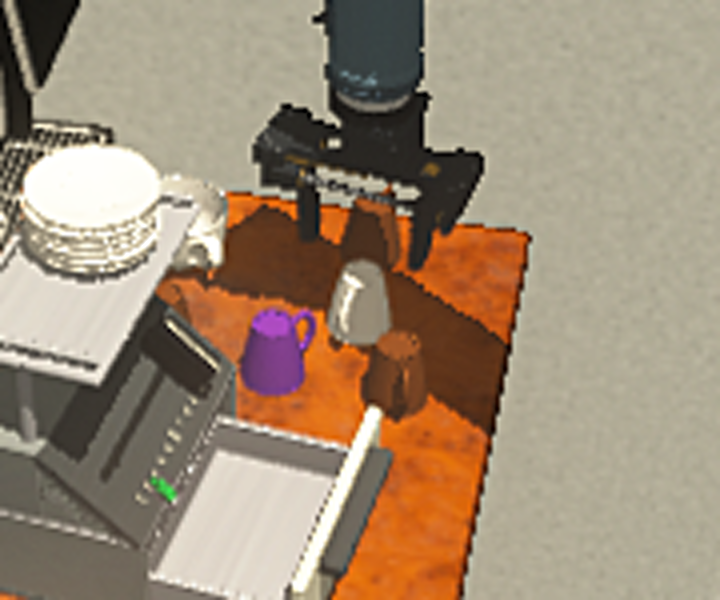

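View pics/top2.png

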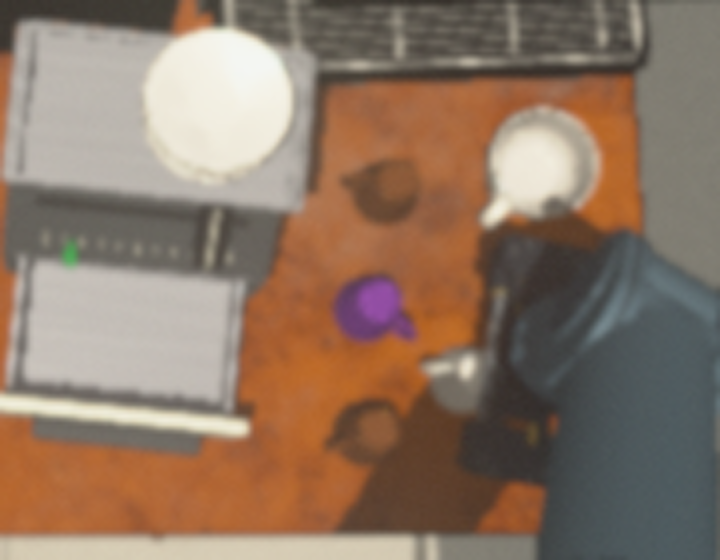

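Run:
```python
from h import *
cup=[493,-362.5]; hd=np.arctan2(.98,.195); jaw0=hd-np.pi/2
ctrl.line_to([*cup,20],feed=100); print(ctrl.get_obs()['wrist_force'])
claw.command_gripper(30,20); o=ctrl.get_obs(); print(o['opening'],o['wrist_force'],o['eef_pos'])
ctrl.line_to([*cup,70],feed=100); o=ctrl.get_obs(); print(o['opening'],o['wrist_force'],o['eef_pos'],o['clock'])
for n in ('top','side'):
    c=vision.get_image(n); save(cv2.resize(c['pixels'][130:270,260:440],None,fx=4,fy=4,interpolation=2) if n=='top' else cv2.resize(c['pixels'][80:230,220:400],None,fx=4,fy=4,interpolation=2),n+'3')
```

```text
[ 0.01895825 -0.43078623  0.93304015]
50.25821681433436 [ 0.57012173 -0.8428041   0.18926319] [ 493.13404274 -362.54476084   20.10260926]
50.05826807675508 [-0.21646225  0.72948236 -2.13770801] [ 492.80667205 -362.34571882   69.9411096 ] 7.8917
```

View pics/side3.png

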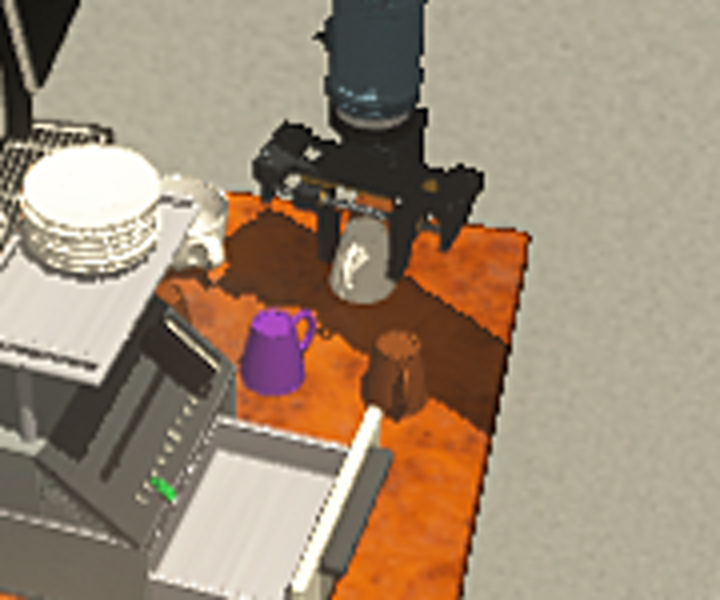

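Run:
```python
from h import *
cup=[493,-362.5]; hd=np.arctan2(.98,.195); jaw1=hd-np.pi/2-(hd-WY)
ctrl.line_to([*cup,150],feed=150)
ctrl.move_pose([470,-320,165],down(jaw1)); 
ctrl.line_to(list(W(-68,0,165)),feed=200)
ctrl.line_to(list(W(-68,0,130)),feed=150)
o=ctrl.get_obs(); print(o['opening'],o['eef_pos'],o['qpos'].round(2),o['clock'])
for n in ('top','side'):
    c=vision.get_image(n); np.save('pics/'+n+'4.npy',c,allow_pickle=True);save(cv2.resize(c['pixels'][130:270,240:420],None,fx=4,fy=4,interpolation=2) if n=='top' else cv2.resize(c['pixels'][100:250,190:370],None,fx=4,fy=4,interpolation=2),n+'4')
```

```text
50.33071700143781 [507.85850379 -61.63556152 129.85683061] [-0.22  0.48  0.32  2.   -0.23  0.7  -1.44] 11.7167
```

View pics/side4.png

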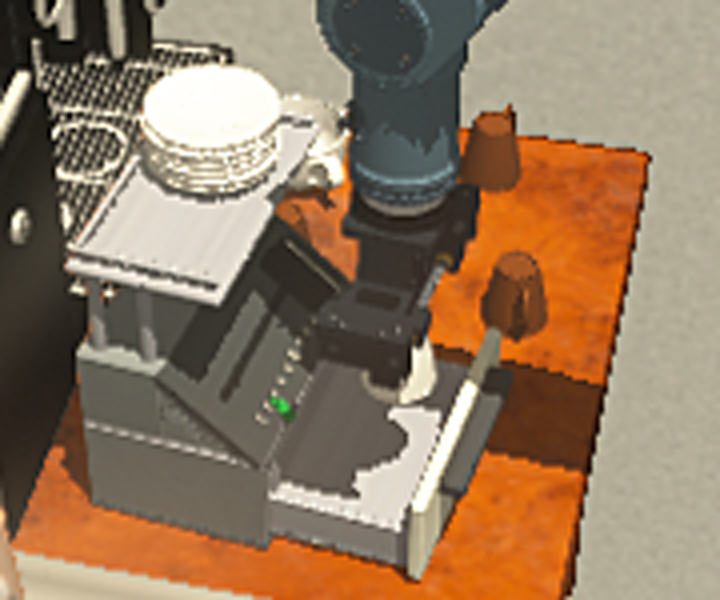

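View pics/top4.png

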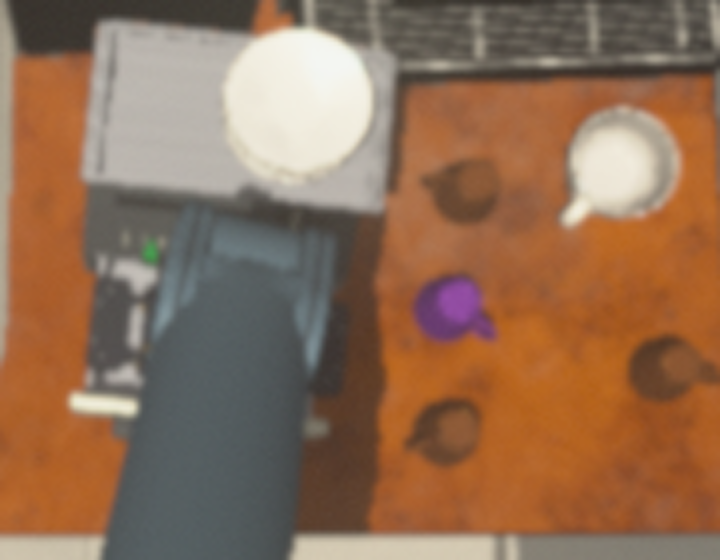

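Run:
```python
from h import *
ctrl.line_to(list(W(-68,0,60)),feed=100); f0=ctrl.get_obs()['wrist_force'];print(f0)
z=60
for z in (45,40,37,35.5,34,33,32):
    ctrl.line_to(list(W(-68,0,z)),feed=25); o=ctrl.get_obs(); print(z,o['eef_pos'][2].round(1),o['wrist_force'].round(2),o['opening'].round(2))
    if np.abs(o['wrist_force']-f0)[2]>2.5: break
print(o['clock'])
c=vision.get_image('side');save(cv2.resize(c['pixels'][100:250,190:370],None,fx=4,fy=4,interpolation=2),'side5')
```

```text
[ 0.20960351 -0.40302769 -2.44201739]Traceback (most recent call last):
  File "<stdin>", line 5, in <module>
AttributeError: 'float' object has no attribute 'round'
```

Run:
```python
from h import *
f0=ctrl.get_obs()['wrist_force']; print(f0)
for z in (40,37,35.5,34,33,32):
    ctrl.line_to(list(W(-68,0,z)),feed=25); o=ctrl.get_obs(); print(z,round(o['eef_pos'][2],1),np.round(o['wrist_force'],2),round(o['opening'],2))
    if np.abs(o['wrist_force']-f0)[2]>2.0: break
print(o['clock'])
c=vision.get_image('side');save(cv2.resize(c['pixels'][100:250,190:370],None,fx=4,fy=4,interpolation=2),'side5')
```

```text
[-0.53379341 -0.07093277 -2.02116186]
40 39.8 [ 0.03 -0.57 -1.28] 50.28
37 36.8 [ 0.39 -0.58 -2.08] 50.02
35.5 35.4 [ 0.52 -0.42 -1.88] 50.02
34 34.1 [-0.17 -0.28  0.73] 49.88
14.5333
```

View pics/side5.png

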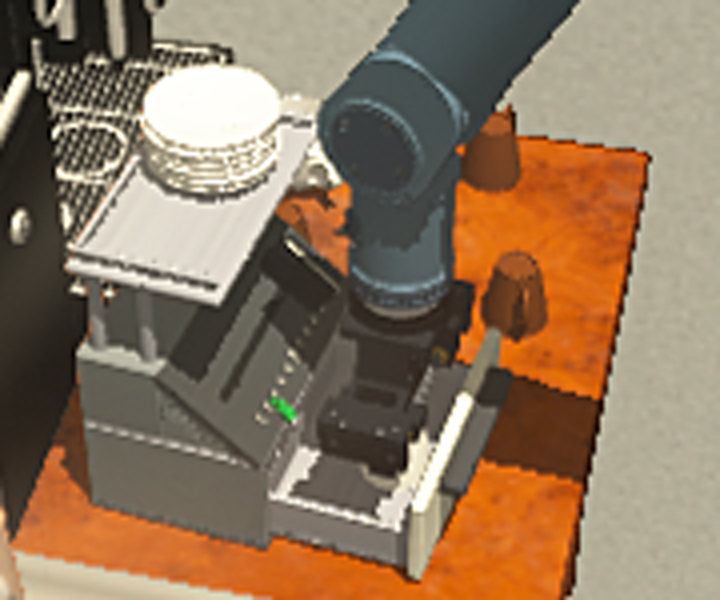

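Run:
```python
from h import *
claw.command_gripper(78); ctrl.hold(0.3); print(ctrl.get_obs()['wrist_force'],ctrl.get_obs()['opening'])
ctrl.line_to(list(W(-68,0,110)),feed=80)
ctrl.line_to(list(W(-150,0,200)),feed=150); ctrl.line_to(list(W(-220,0,200)),feed=200)
o=ctrl.get_obs();print(o['eef_pos'],o['clock'],o['qpos'].round(2))
for n in ('top','side'):
    c=vision.get_image(n); np.save('pics/'+n+'6.npy',c,allow_pickle=True);save(cv2.resize(c['pixels'][130:270,240:420],None,fx=4,fy=4,interpolation=2) if n=='top' else cv2.resize(c['pixels'][100:250,190:370],None,fx=4,fy=4,interpolation=2),n+'6')
```

```text
[-0.35238054  0.12399749  0.63232215] 78.4095658743698
[357.92967115 -44.10348467 199.9935459 ] 18.0167 [-0.36  0.09  0.38  2.3  -0.05  0.76 -1.63]
```

View pics/side6.png

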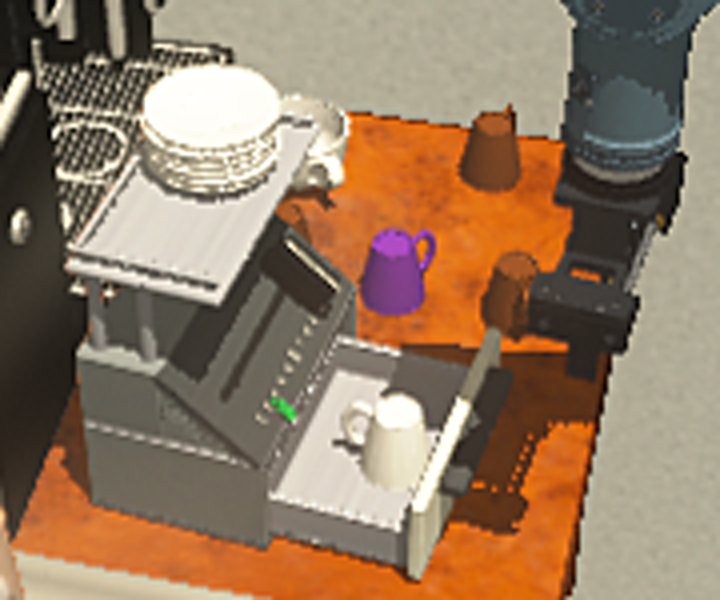

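View pics/top6.png

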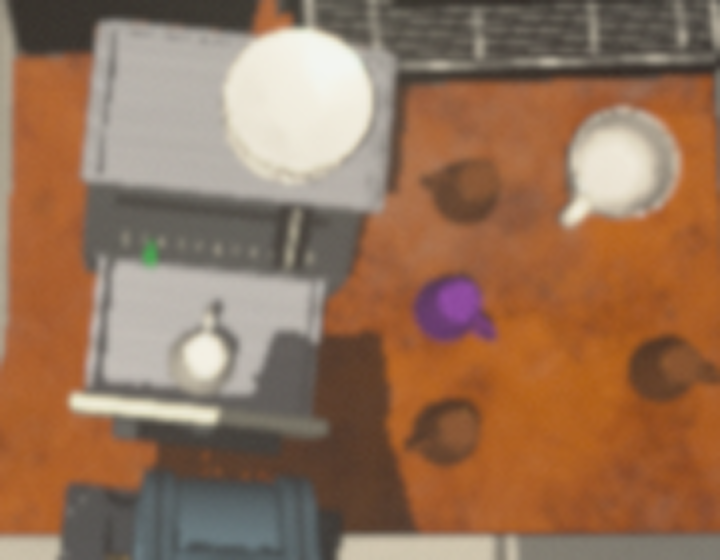

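Run:
```python
from h import *
q=ctrl.get_obs()['tcp_rot']
for x in (-190,-180,-175,-165,-42): print(x,ctrl.ik(list(W(x,0,62)),list(q)))
# tilted tool: fingers lean forward (pointing into +x and down) by a deg
for a in (15,30):
    a=np.radians(a); y=RW@[0,-1,0.]; z=RW@[np.sin(a),0,-np.cos(a)]
    print([ctrl.ik(list(W(x,0,68)),quat(np.stack([np.cross(y,z),y,z],1))) is not None for x in (-190,-175,-42)])
```

```text
-190 [-0.22936264  0.46369175  0.2784552   2.31917416 -0.32656364  0.39189319
 -1.3565758 ]
-180 [-0.23265547  0.47506237  0.28693087  2.29615536 -0.33278595  0.4060633
 -1.34948281]
-175 [-0.23439099  0.48082294  0.29127381  2.28460857 -0.33605939  0.41318218
 -1.34587482]
-165 [-0.23801501  0.49249469  0.30015317  2.26143556 -0.34289891  0.42749369
 -1.33856756]
-42 [-0.28554504  0.65226284  0.42068867  1.96472384 -0.44407594  0.61399198
 -1.25410706]
[False, False, True]
[False, False, True]
```

Run:
```python
from h import *
claw.command_gripper(0)
ctrl.line_to(list(W(-192,0,66)),feed=200)
f0=np.array(ctrl.get_obs()['wrist_force']);print(f0)
ctrl.line_to(list(W(-60,0,66)),feed=60)
o=ctrl.get_obs(); print(o['eef_pos'],np.round(o['wrist_force']-f0,2),o['clock'])
x=-60
while x<-32:
    x+=3
    ctrl.line_to(list(W(x,0,66)),feed=40); o=ctrl.get_obs(); df=RW.T@(o['wrist_force']-f0); print(x,np.round(df,1), np.round((RW.T@(o['eef_pos']-WO))[0],1))
    if df[0]<-8: break
c=vision.get_image('side');save(cv2.resize(c['pixels'][100:250,190:370],None,fx=4,fy=4,interpolation=2),'side7')
print(o['clock'])
```

```text
[-0.45227164  0.24269661 -0.29941308]
[516.32632963 -61.74924754  66.1134099 ] [-0.81 -0.36  0.16] 22.475
-57 [ 0.1 -0.7  0. ] -56.3
-54 [ 0.  -0.2 -0.6] -53.4
-51 [ 0.6 -0.6 -0.6] -50.5
-48 [0.6 0.8 0.2] -47.6
-45 [ 0.7 -1.1  0.8] -44.6
-42 [-0.9  0.5 -0.1] -42.0
-39 [-7.9 -0.   7. ] -42.0
-36 [-15.9   0.6  13.5] -42.0
24.475
```

View pics/side7.png

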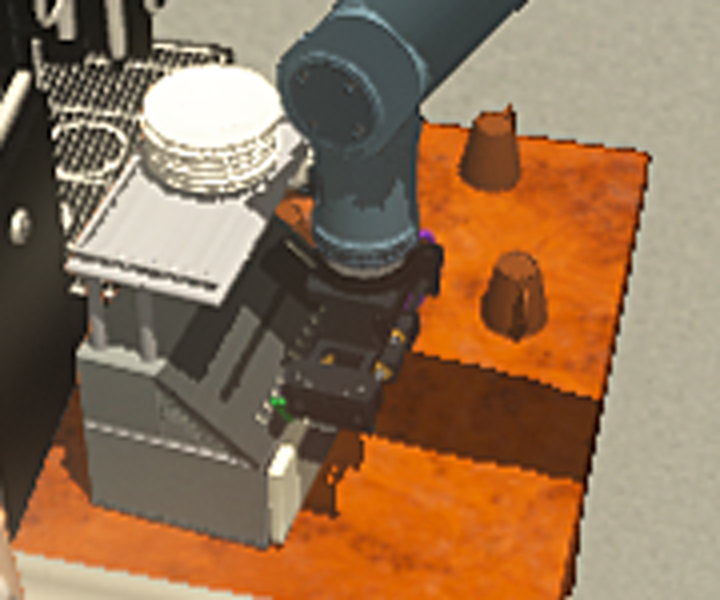

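Run:
```python
from h import *
ctrl.line_to(list(W(-80,0,66)),feed=100)
ctrl.line_to(list(W(-150,0,150)),feed=200); ctrl.line_to(list(W(-220,0,200)),feed=200)
for n in ('top','side'):
    c=vision.get_image(n); np.save('pics/'+n+'8.npy',c,allow_pickle=True);save(cv2.resize(c['pixels'][130:270,240:420],None,fx=4,fy=4,interpolation=2) if n=='top' else cv2.resize(c['pixels'][150:250,200:330],None,fx=6,fy=6,interpolation=2),n+'8')
print(ctrl.get_obs()['clock'])
```

```text
26.5
```

View pics/side8.png

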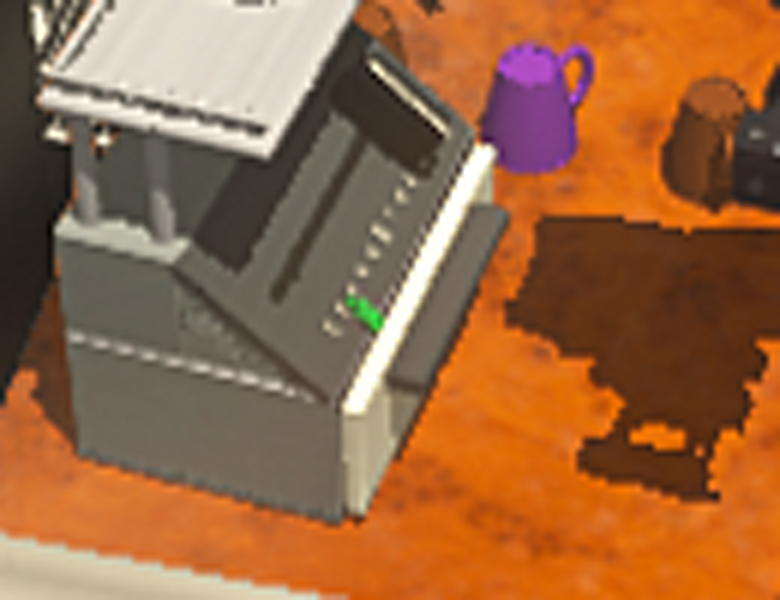

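View pics/top8.png

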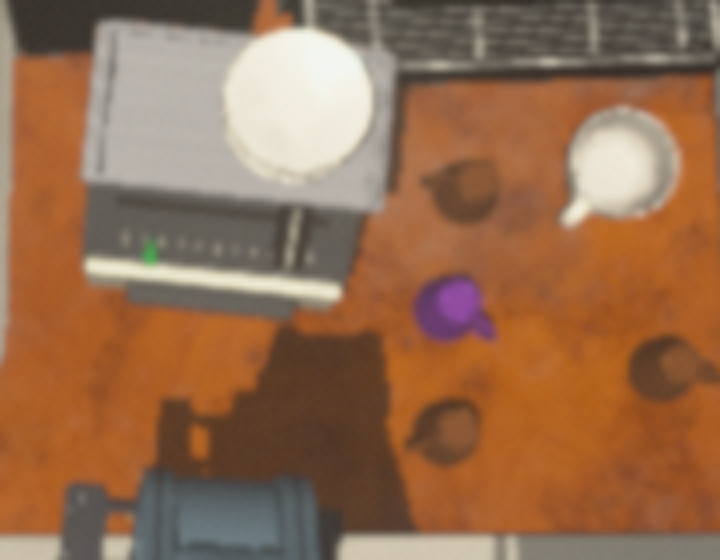

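```bash
cat > chk.py <<'E'
from fit import *
T8=lambda u,v:((u+.5)/4+240-.5,(v+.5)/4+130-.5)
p=r.x
for c,px,l in [(s,S(355,405),(-5,106,88)),(s,S(485,152),(-5,-106,88)),(s,S(505,212),(-33,-70,82)),(s,S(430,385),(-33,70,82)),(t,T8(86,266),(-5,106,88)),(t,T8(341,293),(-5,-106,88)),(s,S(360,520),(-11,106,4))]:
    g=least_squares(lambda d:proj(c,w2([*p[:3],d[0]],l,1))-px,[0.]); print(round(g.x[0],1),g.fun.round(1), proj(c,w2([*p[:3],0],l,1))-np.array(px))
E
python3 chk.py
```

```text
1.3 [-0.2  0.8] [-0.62568022  0.7204096 ]
-0.5 [ 0.2 -1. ] [ 0.37371296 -1.01790613]
-4.7 [ 0.3 -1.1] [ 1.63037592 -0.76957   ]
1.4 [ 0.1 -0.3] [-0.37166134 -0.40153795]
3.4 [-0.1 -0. ] [ 0.02466669 -1.01007388]
1.9 [0.1 0. ] [ 0.1523157  -0.57180643]
-3.3 [-0.1  0.4] [0.87245553 0.67243914]
```

```bash
cat >> h.py <<'E'
def lean(a,sg=-1):
    y=RW@[0,sg*1.,0]; z=RW@[np.sin(a),0,-np.cos(a)]
    return quat(np.stack([np.cross(y,z),y,z],1))
E
python3 - <<'E'
from h import *
n=np.array([-.6428,0,.766]); up=np.array([.766,0,.6428])
G=lambda y,h,u=-6: list(W(*(np.array([42,y,130])+h*n+u*up)))
for a,sg in ((30,-1),(30,1)):
    print('push',a,sg,[np.round(q,2) if (q:=ctrl.ik(list(W(x,0,76)),lean(np.radians(a),sg))) is not None else None for x in (-80,-60,-38)])
for a in (35,40):
  for sg in (-1,1):
    for y,h in ((-55,120),(-55,5),(55,5),(55,120)):
        q=ctrl.ik(G(y,h),lean(np.radians(a),sg)); print(a,sg,y,h,None if q is None else np.round(q,2))
E
```

```text
push 30 -1 [None, array([ 0.  ,  0.5 , -0.01,  2.39,  2.92,  0.27,  1.69]), array([-0.15,  0.52,  0.18,  2.35,  3.25,  0.24,  1.33])]
push 30 1 [None, array([ 0.31,  0.52, -0.36,  2.37,  2.44,  0.33, -0.91]), array([ 0.29,  0.53, -0.33,  2.32,  2.41,  0.3 , -0.87])]
35 -1 -55 120 None
35 -1 -55 5 [-0.16  0.5   0.38  2.23  3.95  0.25  0.73]
35 -1 55 5 [ 0.04  0.48 -0.18  2.2   2.16  0.24  2.39]
35 -1 55 120 None
35 1 -55 120 [ 1.11  0.35 -1.08  2.28  1.41  0.29  0.31]
35 1 -55 5 [ 0.46  0.5  -0.38  2.19  2.35  0.19 -0.67]
35 1 55 5 [-0.01  0.47 -0.12  2.21  2.24  0.22 -0.83]
35 1 55 120 [ 0.8   0.35 -1.07  2.29  1.48  0.46 -0.02]
40 -1 -55 120 [ 0.94  0.28 -0.85  2.35  2.14  0.2   2.69]
40 -1 -55 5 [ 0.15  0.49 -0.    2.27  3.22  0.31  1.53]
40 -1 55 5 [-0.42  0.51  0.36  2.29  3.13  0.31  1.3 ]
40 -1 55 120 [-0.17  0.18 -0.01  2.39  2.1   0.21  2.38]
40 1 -55 120 [ 1.09  0.34 -1.03  2.35  1.98  0.27 -0.26]
40 1 -55 5 [ 0.44  0.51 -0.35  2.25  2.78  0.32 -1.1 ]
40 1 55 5 [-0.07  0.49 -0.06  2.27  2.61  0.34 -1.23]
40 1 55 120 [ 0.78  0.35 -1.07  2.35  1.8   0.48 -0.34]
```

```bash
cat > fk.py <<'E'
import numpy as np
from scipy.optimize import least_squares
from h import W
n=np.array([-.6428,0,.766]); up=np.array([.766,0,.6428])
G=lambda y,h,u=-6: W(*(np.array([42,y,130])+h*n+u*up))
def fk(p,q2,q4,q6):
    hs,L1,L2,Lt=p; a=np.cumsum([q2,q4,q6]); return np.array([L1*np.sin(a[0])+L2*np.sin(a[1])+Lt*np.sin(a[2]), hs+L1*np.cos(a[0])+L2*np.cos(a[1])+Lt*np.cos(a[2])])
g=G(-55,5)
D=[((.537,1.539,1.067),(649.4,237.9)),((.05,1.9,1.19),(442.6,358.9)),((.49,2.27,-.31),(np.hypot(*g[:2]),g[2])),((.58,1.71,.85),(np.hypot(493,362.5),150)),((.62,2.01,.51),(np.hypot(*W(-68,0)[:2]) if 0 else 511.7,40))]
s=least_squares(lambda p:np.concatenate([fk(p,*a)-b for a,b in D]),[300,400,400,250])
if __name__=='__main__':
    print(s.x,s.fun.round(1))
    for q in [(-.1,2.1,.45),(-.1,2.1,.2),(-.1,2.1,-.2),(-.1,2.3,-.25),(0.1,2.35,-.25),(-.2,2.3,.3),(-.2,2.3,-.3)]: print(q,fk(s.x,*q).round(0))
E
python3 fk.py
```

```text
[361.88668312 501.04428251 448.68602924 336.69015992] [-0.9  0.7 -0.2  0.6  0.6 -1.7  0.8 -1.3 -0.4  1.7]
(-0.1, 2.1, 0.45) [573. 414.]
(-0.1, 2.1, 0.2) [630. 476.]
(-0.1, 2.1, -0.2) [686. 597.]
(-0.1, 2.3, -0.25) [626. 472.]
(0.1, 2.35, -0.25) [608. 317.]
(-0.2, 2.3, 0.3) [515. 378.]
(-0.2, 2.3, -0.3) [616. 550.]
```

Run:
```python
from fk import *
for y,h in((-55,5),(-55,50),(0,5),(55,5),(55,50)):
    g=G(y,h,-6);print(y,h,np.hypot(*g[:2]).round(),g[2].round())
for q2 in (-.3,-.2,-.1,0,.1,.2,.3,.4):
    for q6 in (.22,0,-.22): print(q2,q6,fk(s.x,q2,2.38,q6).round(0),'lean',np.degrees(np.pi-q2-2.38-q6).round(),end=' | ')
    print()
```

```text
-55 5 617.0 130.0
-55 50 588.0 164.0
0 5 614.0 130.0
55 5 616.0 130.0
55 50 587.0 164.0
-0.3 0.22 [495. 397.] lean 48.0 | -0.3 0 [538. 458.] lean 61.0 | -0.3 -0.22 [566. 526.] lean 73.0 | 
-0.2 0.22 [496. 348.] lean 42.0 | -0.2 0 [545. 404.] lean 55.0 | -0.2 -0.22 [580. 468.] lean 68.0 | 
-0.1 0.22 [492. 298.] lean 37.0 | -0.1 0 [546. 349.] lean 49.0 | -0.1 -0.22 [588. 410.] lean 62.0 | 
0 0.22 [483. 250.] lean 31.0 | 0 0 [542. 295.] lean 44.0 | 0 -0.22 [590. 351.] lean 56.0 | 
0.1 0.22 [470. 202.] lean 25.0 | 0.1 0 [533. 241.] lean 38.0 | 0.1 -0.22 [586. 292.] lean 51.0 | 
0.2 0.22 [451. 156.] lean 20.0 | 0.2 0 [518. 188.] lean 32.0 | 0.2 -0.22 [576. 234.] lean 45.0 | 
0.3 0.22 [428. 112.] lean 14.0 | 0.3 0 [498. 137.] lean 26.0 | 0.3 -0.22 [560. 177.] lean 39.0 | 
0.4 0.22 [401.  70.] lean 8.0 | 0.4 0 [473.  89.] lean 21.0 | 0.4 -0.22 [539. 122.] lean 33.0 |
```

Run:
```python
from h import *
claw.command_gripper(0)
ctrl.set_joints([0.1,.1,0,2.3,0,.6,1.54])
ctrl.set_joints([.1,.25,0,2.36,0.0,.23,1.54])
o=ctrl.get_obs(); print(o['eef_pos'],o['clock'])
ctrl.set_joints([.1,.25,0,2.36,3.14,.23,-1.60])
o=ctrl.get_obs(); print(o['eef_pos'],o['clock'],o['wrist_force'])
for x,z in ((-60,120),(-60,100),(-60,76),(-36,76),(-36,74)):
    for a in (30,35,40):
        q=ctrl.ik(list(W(x,0,z)),lean(np.radians(a),1)); print(x,z,a,None if q is None else np.round(q,2))
```

```text
[440.73864361 -89.38486969 139.05902935] 29.825
[ 570.06783456 -101.84027395  215.46188102] 32.475 [-0.31038905  0.72666273  0.04684947]
-60 120 30 [ 0.31  0.4  -0.35  2.36  2.17  0.22 -0.66]
-60 120 35 None
-60 120 40 None
-60 100 30 [-0.05  0.43  0.06  2.39  2.97  0.2  -1.51]
-60 100 35 None
-60 100 40 None
-60 76 30 [-0.03  0.5   0.03  2.39  2.98  0.27 -1.52]
-60 76 35 None
-60 76 40 None
-36 76 30 [-0.03  0.52  0.04  2.34  2.99  0.23 -1.52]
-36 76 35 [-0.02  0.54  0.02  2.39  3.    0.4  -1.54]
-36 76 40 None
-36 74 30 [-0.03  0.52  0.04  2.34  2.99  0.24 -1.53]
-36 74 35 [-0.02  0.55  0.02  2.39  3.    0.41 -1.54]
-36 74 40 None
```

Run:
```python
from h import *
Q=lean(np.radians(30),1)
ctrl.move_pose(list(W(-60,0,100)),Q)
ctrl.line_to(list(W(-60,0,76)),feed=100)
f0=np.array(ctrl.get_obs()['wrist_force'])
x=-56
ctrl.line_to(list(W(-50,0,76)),feed=80);x=-50
while x<-24:
    x+=2.5
    ctrl.line_to(list(W(x,0,76)),feed=40); o=ctrl.get_obs(); df=RW.T@(o['wrist_force']-f0); print(x,np.round(df,1), np.round((RW.T@(o['eef_pos']-WO)),1))
    if df[0]<-12: break
print(o['clock'])
c=vision.get_image('side');save(cv2.resize(c['pixels'][100:250,190:370],None,fx=4,fy=4,interpolation=2),'side9')
```

```text
-47.5 [ 0.5  0.3 -1. ] [-47.4   0.1  76.1]
-45.0 [ 0.6  0.1 -1.8] [-44.9   0.   76. ]
-42.5 [-0.1  0.3 -0.4] [-42.3   0.   76. ]
-40.0 [-0.7  0.5 -0.5] [-40.3  -0.   75.8]
-37.5 [-7.5 -0.4  6. ] [-39.6  -0.1  75.2]
-35.0 [-13.3   0.9   8.6] [-39.3  -0.1  74.3]
35.225
```

View pics/side9.png

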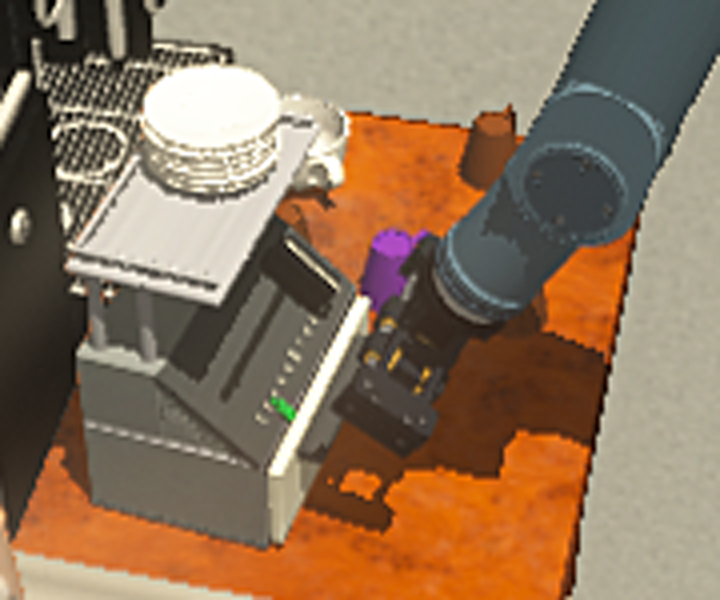

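```bash
cat >> h.py <<'E'
n_=np.array([-.6428,0,.766]); up_=np.array([.766,0,.6428])
G=lambda y,h,u=-6: list(W(*(np.array([42,y,130])+h*n_+u*up_)))
E
python3 - <<'E'
from h import *
ctrl.line_to(list(W(-58,0,76)),feed=80); ctrl.line_to(list(W(-58,0,100)),feed=100)
claw.command_gripper(56,12)
for y in (-55,55):
  for h in (75,60,50,5):
    for a in (37,40):
        q=ctrl.ik(G(y,h),lean(np.radians(a),1)); print(y,h,a,None if q is None else np.round(q,2))
print(ctrl.get_obs()['clock'])
E
```

```text
-55 75 37 [-0.33  0.34  0.57  2.34  4.1   0.25 -2.55]
-55 75 40 [ 0.24  0.31 -0.1   2.34  3.14  0.21 -1.53]
-55 60 37 [ 0.6   0.39 -0.52  2.27  2.26  0.19 -0.58]
-55 60 40 [ 0.23  0.35 -0.09  2.33  3.14  0.23 -1.52]
-55 50 37 [-0.1   0.38  0.29  2.3   3.77  0.21 -2.2 ]
-55 50 40 [ 0.23  0.38 -0.09  2.32  3.13  0.25 -1.51]
-55 5 37 [ 0.21  0.48 -0.07  2.23  3.11  0.21 -1.49]
-55 5 40 [ 0.22  0.49 -0.08  2.26  3.12  0.3  -1.49]
55 75 37 [ 0.02  0.3  -0.18  2.31  2.02  0.23 -0.64]
55 75 40 [-0.39  0.31  0.27  2.37  2.72  0.22 -1.4 ]
55 60 37 [-0.13  0.34 -0.01  2.3   2.27  0.2  -0.9 ]
55 60 40 [-0.35  0.35  0.23  2.35  2.76  0.24 -1.43]
55 50 37 [-0.12  0.36 -0.01  2.29  2.33  0.21 -0.96]
55 50 40 [-0.32  0.38  0.21  2.34  2.77  0.26 -1.45]
55 5 37 [-0.25  0.48  0.16  2.24  2.81  0.22 -1.47]
55 5 40 [-0.24  0.49  0.14  2.28  2.83  0.32 -1.49]
37.025
```

Run:
```python
from h import *
ctrl.move_pose(G(-55,68),lean(np.radians(40),1))
ctrl.line_to(G(-55,42),feed=100)
o=ctrl.get_obs(); print(o['eef_pos'],o['opening'],o['clock'])
for n in ('top','side'):
    c=vision.get_image(n); np.save('pics/'+n+'10.npy',c,allow_pickle=True);save(cv2.resize(c['pixels'][130:250,240:380],None,fx=5,fy=5,interpolation=2) if n=='top' else cv2.resize(c['pixels'][110:230,200:340],None,fx=5,fy=5,interpolation=2),n+'10')
```

```text
[ 579.3634926  -122.65034578  156.8099024 ] 56.12714519737477 37.9333
```

View pics/side10.png

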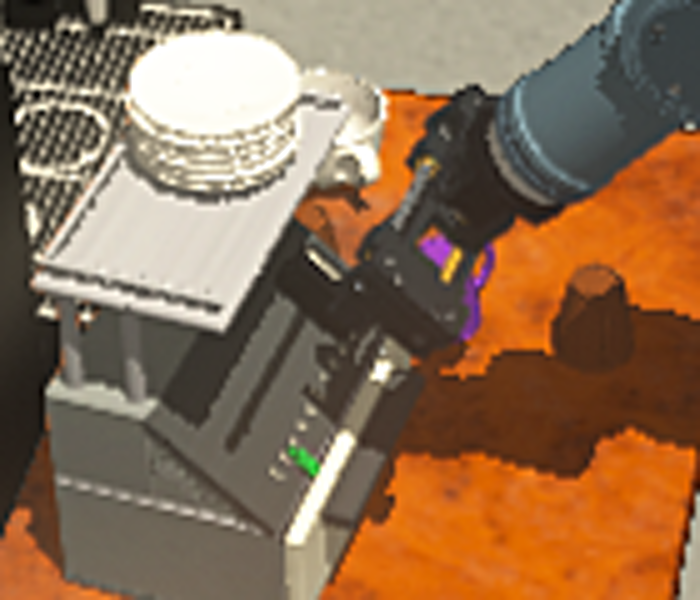

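View pics/top10.png

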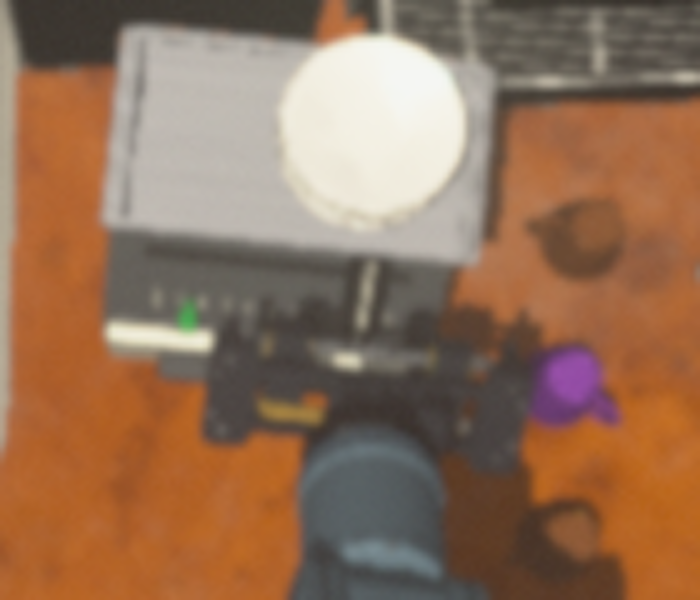

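Run:
```python
from h import *
ctrl.line_to(G(-55,6),feed=80); o=ctrl.get_obs(); print(o['wrist_force'],np.round(o['eef_pos']-G(-55,6),1))
claw.command_gripper(10,15); o=ctrl.get_obs(); print(o['opening'],o['wrist_force'],np.round(RW.T@(o['eef_pos']-WO),1))
ctrl.line_to(G(-20,6),feed=60); o=ctrl.get_obs(); print(o['opening'],RW.T@o['wrist_force'],np.round(RW.T@(o['eef_pos']-WO),1))
ctrl.line_to(G(54.5,6),feed=60); o=ctrl.get_obs(); print(o['opening'],RW.T@o['wrist_force'],np.round(RW.T@(o['eef_pos']-WO),1),o['clock'])
for n in ('top','side'):
    c=vision.get_image(n); np.save('pics/'+n+'11.npy',c,allow_pickle=True);save(cv2.resize(c['pixels'][130:250,240:380],None,fx=5,fy=5,interpolation=2) if n=='top' else cv2.resize(c['pixels'][110:230,200:340],None,fx=5,fy=5,interpolation=2),n+'11')
```

```text
[-0.21771863 -0.09280466 -0.85262922] [-0.3 -0.  -0.1]
21.783281071282044 [-1.42604942  1.48645314  2.6041183 ] [ 33.5 -55.  130.9]
21.81401893440749 [-3.82975063  1.76717222  5.92833318] [ 33.5 -18.8 130.8]
21.95641616809285 [-4.03570476  0.37835599  6.6815215 ] [ 33.4  54.5 130.9] 41.3667
```

View pics/side11.png

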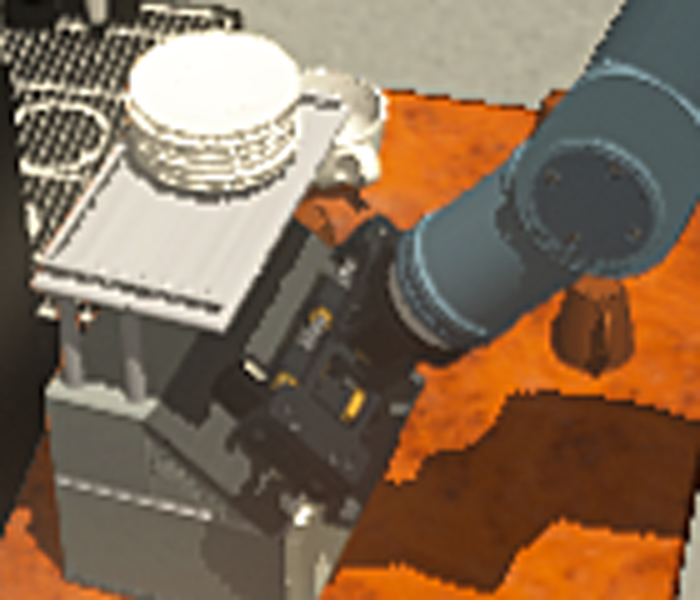

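View pics/top11.png

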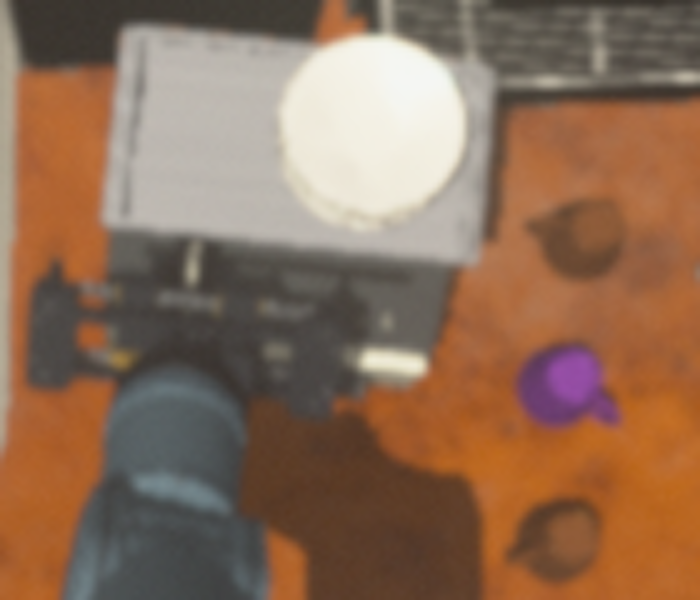

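Gripped at 21.8 mm, and the slider followed to y = 54.5. I'll release it, back out and check.

Run:
```python
from h import *
claw.command_gripper(50); ctrl.line_to(G(54.5,62),feed=100)
o=ctrl.get_obs(); print(o['clock'],o['qpos'].round(2))
q=list(o['qpos']); q[0]=q[0]-.0
# back away along -x where possible
for d in (60,40,20):
    try: ctrl.line_to(list(np.array(o['eef_pos'])+RW@[-d,0,d*.3]),feed=150); print('back',d); break
    except ctrl.PlanningError as e: print(e)
for n in ('top','side'):
    c=vision.get_image(n); np.save('pics/'+n+'12.npy',c,allow_pickle=True);save(cv2.resize(c['pixels'][130:250,240:380],None,fx=5,fy=5,interpolation=2) if n=='top' else cv2.resize(c['pixels'][110:230,200:340],None,fx=5,fy=5,interpolation=2),n+'12')
```

```text
42.7583 [-0.31  0.34  0.19  2.35  2.7   0.25 -1.36]
the arm cannot follow that straight line within its joint ranges
the arm cannot follow that straight line within its joint ranges
back 20
```

View pics/side12.png

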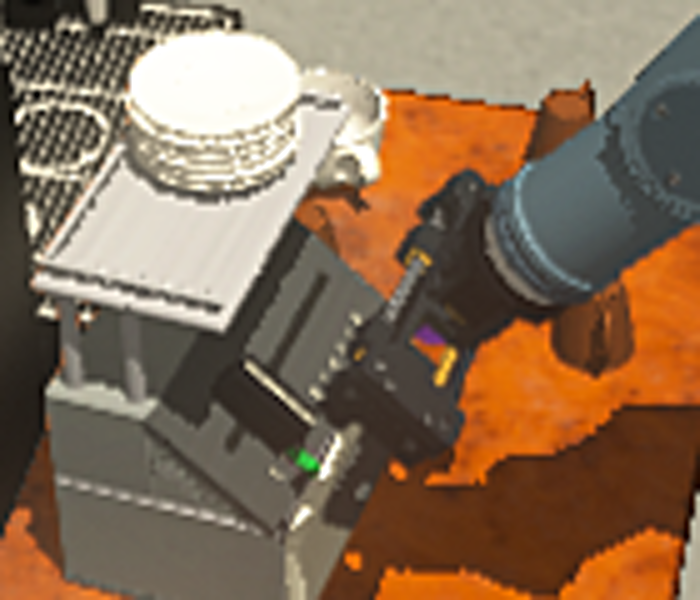

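View pics/top12.png

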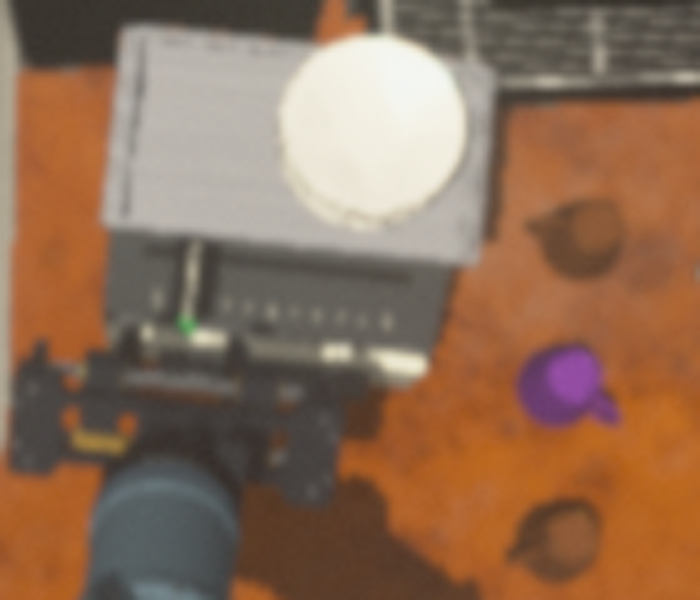

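Run:
```python
from h import *
for n,o5,lp in (('top',(240,130),[(197,243),(187,316)]),('side',(200,110),[(248,364),(316,424)])):
    c=np.load('pics/'+n+'12.npy',allow_pickle=True).item(); c0=np.load('pics/'+n+'0.npy',allow_pickle=True).item()
    F=lambda u,v:((u+.5)/5+o5[0]-.5,(v+.5)/5+o5[1]-.5)
    n3=RW@n_; p0=W(42,0,130)
    def onp(cc,px,h):
        a,d=ray(cc,*px); P=a+d*((p0+h*n3-a)@n3)/(d@n3); return (RW.T@(P-WO)).round(1)
    print(n,[onp(c,F(*p),34) for p in lp])
    for cc in (c0,c):
        hsv=cv2.cvtColor(cc['pixels'],cv2.COLOR_RGB2HSV); m=cv2.inRange(hsv,(45,90,50),(80,255,255)); k=np.zeros_like(m)
        k[170:220,250:290]=1; m=m*k; ys,xs=np.nonzero(m); print('green',len(xs),onp(cc,(xs.mean(),ys.mean()),5))
```

```text
top [array([ 40.9,  53.7, 173.4]), array([  0.3,  55. , 139.4])]
green 12 [  5.7  54.6 106.1]
green 3 [ -0.6  54.1 100.8]
side [array([ 41.3,  54. , 173.8]), array([ -1.5,  54.2, 137.8])]
green 23 [  5.3  55.9 105.7]
green 19 [  5.7  55.4 106.1]
```

Run:
```python
from h import *
ctrl.hold(0.5); o=ctrl.get_obs(); print(np.round(o['wrist_force'],2),np.round(RW.T@(o['eef_pos']-WO),1),o['clock'])
c=vision.get_image('side'); save(c['pixels'],'sidef')
for n in ('side',):
    c0=np.load('pics/side0.npy',allow_pickle=True).item()
    for nm,b in (('tea',(280,260,320,320)),('jug',(185,340,225,385)),('mug',(262,118,280,150))):
        x0,y0,x1,y1=b; print(nm,np.abs(c['pixels'][y0:y1,x0:x1].astype(int)-c0['pixels'][y0:y1,x0:x1]).mean().round(2))
ctrl.hand_in()
```

```text
[-0.78  0.31 -0.15] [-22.1  54.7 179.7] 43.65
tea 3.02
jug 2.55
mug 3.43
the job is handed in; nothing more can be done
```

View pics/sidef.png

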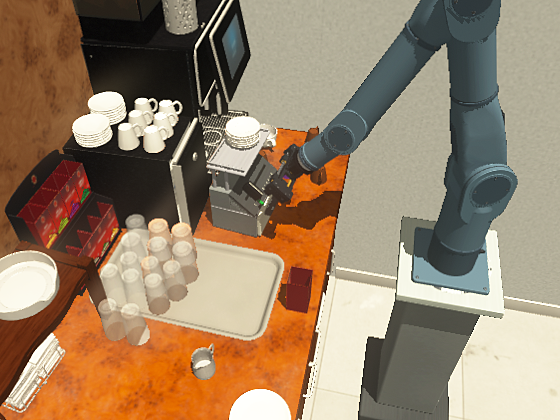

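I set the white cup down mouth-down in the drawer, with contact at the expected height, and let it go. I then pushed the drawer to its stop, slid the heat slider to the pointer, released it, backed off and handed the job in at 43.7 s. The hand-in gave no verdict.

What the last checks showed:
- **Cup:** it was upright on the drawer floor after release. Once the drawer is shut the cup cannot be seen, so I did not check it again.
- **Drawer:** two separate pushes met a firm stop. Picture measurements put the opening at about 0 mm, but single points spread from -5 to +3 mm, so the pictures alone do not prove the 5 mm limit. Both pushes also showed an upward force of about 9 to 14 N that I could not fully explain. The second push was made with the gripper well clear of the slider.
- **Slider:** the white line is at about y 54.2 mm and the pointer at about 54.6 to 55.9 mm, so they agree within 2 mm in both views.
- **Other items:** the tea box, mug and jug look unmoved in the side picture. The wrist force at the end was below 1 N, so the robot was touching nothing.

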